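# Hold in the reset button of a heating programmer

### The arm

A 6-joint arm with a two-finger parallel gripper is mounted at the origin on the work surface. World frame = base frame: x ahead of the robot, y to its left, z up, the work surface at z = 0. Lengths are in mm, angles in rad, forces in N, time in s.
With the tool pointing down it reaches from about 350 to 975 mm from the base axis. Payload 7.1 kg.
Tool frame: the origin (TCP) lies midway between the tips of the shut fingers; the grasp point (between the pads) lies 19 mm behind it (ctrl.grasp_offset is the distance from the TCP to the grasp point, in mm); z points along the fingers, y is the line along which they close (so a half turn about z gives the same grasp; the last joint's range is limited). The gripper opens to 88 mm and grips with 3 to 60 N. Pads are 20 mm wide; open, the fingers measure 115 mm over their backs; the gripper's body (75 mm by 178 mm) begins 61 mm behind the grasp point.
Start: joints at [1.198, 0.423, 1.63, -0, 1.089, -0.019], TCP at [216.508, 586.284, 222.675] pointing down, gripper open.
Joint ranges: [-3, 3], [-0.9, 2.11], [0.09, 2.58], [-1.31, 4.45], [0.11, 2.69], [-2.54, 2.54]. Speed limits (rad/s): [2.39, 2.39, 3.01, 3.14, 3.14, 3.14].

### API

Orientations are given as a rotation vector (axis times angle).
In Python, from workcell import ctrl gives the robot as it stands. The module is installed in compiled form; this text tells all that it offers.
- The arm moves only by the tool servo_tool, never from a script. Its argument "rows" is a list of rows, each a list of 7 numbers: the turn, a rotation vector about the tool's x, y, z as a fraction of full scale, then the shift along the tool's x, y, z as a fraction of full scale, then the finger opening in mm, from 0 to 87.8. A call has 1 to 10 rows; each row is the pose to reach, as a shift and turn from the pose commanded when the call began, along the tool's axes at that moment; what a row does not reach only later rows make up. Full scale, the value 1, is 20 cm for a shift and 1.5 rad for a turn. A row lasts 1/8 s, in which the tool goes at most 62.5 mm and 10.7 degrees, less where a joint would pass 70% of its speed; a pose out of reach is approached as far as the arm can. A call with a number of a shift or a turn outside -1 to 1 is refused whole. A call with a gripper value outside its range is refused whole. The fingers move at their own pace and stop on an object; the grip force is fixed at half the most. Time passes only in rows, so rows that repeat a pose let the fingers close. It gives the time, the measured TCP pose, the force, the opening and the grip force at its end, in the units of the state.
- ctrl.get_obs(): the state, without advancing time (a new reading comes with each control period).
- ctrl.get_image(name): name is "scene" or "top" or "wrist"; returns (picture, depth): 420x560x3 uint8, red, green, blue; 420x560 float32, mm along the optical axis (not along the pixel's ray), 0 where there is no reading.
- ctrl.camera_info(name): a dict with "intrinsics" (3x3 intrinsics, pixels), "k1" (the pictures are not rectified: a ray, as slopes to the right and down, at radius r is drawn at 1 + k1 r^2 times it, then the intrinsics apply), "R" (3x3) and "t" (3): a world point X has camera coordinates R X + t. Camera axes: x right, y down, z forward; pixel columns grow to the right and rows downward; lengths in mm; the calibration is good to about 2 mm. A picture is of the moment at which its call begins: read the wrist's pose just before it. camera_info takes no time and is no camera call; for the wrist camera it gives the pose at the moment of the call.
- ctrl.close_job(): hands the job in; it is judged then, once.
The state is a dict: "t": time; "qpos": joint angles; "qvel": joint speeds; "joint_torque": joint torques, N m; "ee_pos": TCP position; "orientation": TCP orientation; "ft_force": force on the tool from outside, world axes, zero at the start; "moment": the same for the moment, N m; "width": finger opening in mm; "grasp_force": force on a finger pad.
Only numpy, scipy, OpenCV 4.12 (cv2) and the standard library are available. Lean on these libraries where they do the work, as an engineer would, in place of code of your own. Each camera call takes 0.05 s, during which the arm holds its last target. There are 200 camera calls.

### The job

I am about to power up the heating control board lying on the worktop, and its programmer's reset button must be held in while I do. Take the flat-blade screwdriver out of the wooden tool block, lever the programmer's flap right open with its blade (keep the gripper off the flap), then hold the screwdriver upright with its tip on the reset button, the right-hand of the two recessed buttons under the flap as you look from the flap's tab towards its hinge, pressing gently, just enough to keep it down. Finish still holding it down like that, screwdriver in the gripper and upright; do not press the left-hand button or disturb the mug, the tape measure and the jar.

Things in the scene. Friction and masses are not known exactly. Their poses are not given: they have to be found in the camera images.
- screwdriver: Loose flat-blade screwdriver, 155 mm long, about 70 g, standing tip down in the tool block. Origin at the middle of the blade's end (the tip); z runs up to the handle, y along the blade's width, x its thickness. Blade 1.8 x 6 mm, 16 mm long; then a round 5 mm shaft up to 75 mm; black handle of square section, 22 x 22 mm with faces square to x and y, from 75 to 155 mm.
- grip (a point): Middle of the screwdriver's handle, 115 mm up from the tip; axes as the screwdriver's.
- tool_block: Fixed wooden block 60 x 120 x 88 mm (x, y, z), origin at the centre of its underside. The screwdriver's shaft hangs in a 10 mm hole in the middle of its top, the handle's foot resting on the top: lift 80 mm straight up to clear. Driver bits up to 19 mm high stand on the top, 34 mm and more either side of the hole along y.
- board: Fixed plywood board 260 x 400 x 18 mm (x, y, z) on the worktop, origin at the centre of its underside, z up. On it, in a row along y: at y = +140 mm a white wiring box 100 x 100 x 44 mm, at y = 0 the white heating programmer, at y = -142 mm a white fused switch 86 x 86 x 42 mm.
- programmer (a point): Centre of the programmer's foot, on the board's top at board x = y = 0; axes as the board's. White case 100 x 150 x 40 mm, top 58 mm above the worktop: display and keys on its +x half, flap on its -x half. The shut flap is level with the top and covers a bay 16 mm deep; in the bay's grey floor are two round wells of 13 mm diameter, a button in each, and three tiny slide switches of no account.
- flap (a joint): Angle of the programmer's flap: 0 shut, grows as the free edge rises and swings over to board +x; 1.57 upright, stop at 1.95. White plate 3 mm thick, 132 mm wide (y), free edge 54 mm from the hinge line. The hinge is stiff (0.08 N m, about 1.5 N at the free edge); the flap stays where it is left. It starts shut or up to 0.05 ajar.
- flap_hinge (a point): Middle of the flap's hinge line, fixed at board x = +4 mm, y = 0, 56.5 mm above the worktop (half-way through the flap's thickness); axes as the board's. The hinge line runs along board y.
- flap_tab (a point): Middle of the lower edge at the end of the flap's pry tab, 60 mm from the hinge line; moves and turns with the flap. Tab 28 mm wide (y), 3 mm thick, jutting 6 mm out of the case's front. Shut, its underside is 55 mm above the worktop, above the notch. The blade goes in under it, tilted with the handle leaning to board -x, then lifts and swings the flap over.
- notch (a point): Middle of the floor of the notch below the tab, in the case's front wall, on its outer face (board x = -50 mm, 39 mm above the worktop); axes as the board's. Notch 34 mm wide (y), 16 mm from its floor to the shut flap's underside; the wall is 4 mm thick, then comes the bay, whose floor is at the same height.
- reset_button_top (a point): Centre of the reset button's top; moves with it. Round, black, 11 mm diameter, 26 mm to the board -x side of the hinge line, at board y = -22 mm (on the right, looking along board +x). At rest it is 36 mm above the worktop, 3 mm below the bay's floor, in its 13 mm well. Axes as the board's; it is pressed straight down.
- reset_button (a joint): Travel of the reset button in m: 0 at rest, 0.005 fully down; it counts as held in from 0.003. Its spring takes 1.4 N to start and 3.6 N fully down.
- spare_button (a joint): Travel of the left-hand button (board y = +22 mm), the same in every way as the reset button; to be left alone.
- mug: Loose white mug, 80 mm diameter, 95 mm high; origin under its centre. Bystander.
- tape_measure: Loose black tape measure, 70 x 36 x 64 mm; origin under its centre. Bystander.
- plug_jar: Loose clear jar with a steel lid, 64 mm diameter, 85 mm high; origin under its centre. Bystander.
Not all that is in view belongs to the job. What is shaped like the screwdriver but yellow is not meant.

How it is judged:
By the outcome, as a careful person would: the job done as asked, in the order asked, and still so for the second after the job is handed in, while the arm keeps its last pose, push and grip.
It also fails if it takes over 61 s, if anything falls off the work surface, if the arm or the gripper's body presses on something with over 40 N, if the wrist force passes 120 N, or if a joint passes its speed limit or range.

## Working session

There is one attempt and no reset: what is moved stays moved. The work goes in short steps, Python scripts to look and compute and a tool call to move; the robot and the scene stay as the last step left them, time stands still between calls to the robot, and variables do not carry over. Pictures are saved under pics/ and viewed, at most 12 in all, crops included, and the job is handed in when it is done.

Besides the shell and the picture viewer there is one more tool, called after "Call:" as name(argument=value, ...), one argument or row to a line, values as JSON. servo_tool: Moves the arm, as the interface text tells. Its arguments: {"type":"object","properties":{"rows":{"type":"array","items":{"type":"array","items":{"type":"number"}}}},"required":["rows"]}

```bash
mkdir -p pics; cat > h.py <<'E'
import numpy as np,cv2
from scipy.spatial.transform import Rotation as Ro
from workcell import ctrl
def snap(n,f):
    ci=ctrl.camera_info(n); im,d=ctrl.get_image(n)
    cv2.imwrite(f'pics/{f}.png',im[:,:,::-1]); np.savez(f'{f}.npz',im=im,d=d,K=ci['intrinsics'],k1=ci['k1'],R=ci['R'],t=ci['t'])
    return L(f)
def L(f): 
    z=np.load(f'{f}.npz'); return {k:z[k] for k in z}
def slopes(c,uv):
    p=np.array(uv,float).reshape(-1,1,2)
    return cv2.undistortPoints(p,c['K'],np.array([float(c['k1']),0,0,0])).reshape(-1,2)
def ray(c,uv):
    s=slopes(c,uv); d=np.c_[s,np.ones(len(s))]@c['R']; return -c['R'].T@c['t'],d
def onz(c,uv,z):
    o,d=ray(c,uv); return o+d*((z-o[2])/d[:,2])[:,None]
def bydepth(c,uv):
    o,d=ray(c,uv); uv=np.array(uv).reshape(-1,2).astype(int); return o+d*c['d'][uv[:,1],uv[:,0]][:,None]
def cloud(c):
    h,w=c['d'].shape; u,v=np.meshgrid(range(w),range(h)); return bydepth(c,np.c_[u.ravel(),v.ravel()]).reshape(h,w,3)
def proj(c,X):
    return cv2.projectPoints(np.array(X,float).reshape(-1,1,3),cv2.Rodrigues(c['R'])[0],c['t'],c['K'],np.array([float(c['k1']),0,0,0]))[0].reshape(-1,2)
def st():
    o=ctrl.get_obs(); print({k:np.round(o[k],3).tolist() for k in ['t','qpos','ee_pos','orientation','ft_force','width','grasp_force']}); return o
def delta(p,Rm,o=None):
    "rows numbers to reach TCP p, rotation matrix Rm"
    o=o or ctrl.get_obs(); R0=Ro.from_rotvec(o['orientation']).as_matrix()
    w=Ro.from_matrix(R0.T@Rm).as_rotvec(); s=R0.T@(np.array(p)-o['ee_pos'])
    return np.round(np.r_[w/1.5,s/200],4).tolist()
E
python3 - <<'E'
from h import *
st()
a=snap('scene','s0');b=snap('top','t0')
cv2.imwrite('pics/both.png',cv2.resize(np.hstack([a['im'],b['im']])[:,:,::-1],(800,300)))
for c in(a,b): print(c['K'].round(1).tolist(),c['k1'],(-c['R'].T@c['t']).round().tolist(),c['R'].round(2).tolist())
E
```

```text
{'t': 0.0, 'qpos': [1.198, 0.424, 1.631, -0.0, 1.089, -0.019], 'ee_pos': [216.314, 585.789, 221.934], 'orientation': [-0.553, -3.092, 0.002], 'ft_force': [-0.26, -0.256, -0.243], 'width': 87.669, 'grasp_force': 0.0}
[[430.0, 0.0, 286.4], [0.0, 430.0, 205.6], [0.0, 0.0, 1.0]] -0.03889755015499007 [1182.0, -446.0, 984.0] [[0.55, 0.83, -0.0], [0.63, -0.42, -0.66], [-0.55, 0.36, -0.75]]
[[543.0, 0.0, 276.0], [0.0, 543.0, 209.1], [0.0, 0.0, 1.0]] -0.08173280676049265 [198.0, -2.0, 1938.0] [[-0.07, -1.0, -0.0], [-0.98, 0.06, -0.2], [0.2, -0.01, -0.98]]
```

View pics/t0.png

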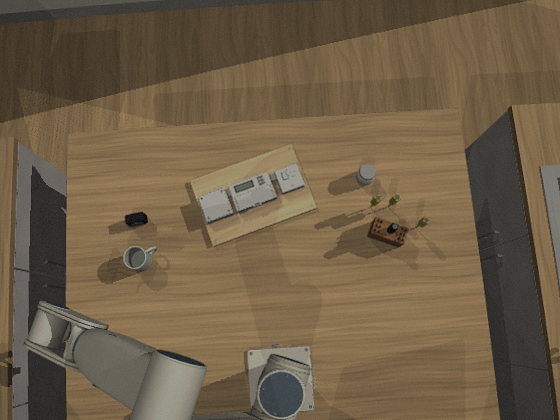

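View pics/s0.png

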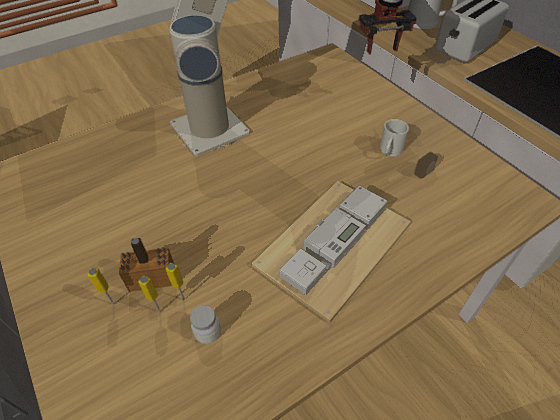

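The top view shows the board centred near (253,195), the tool block at (388,231) with the black handle at (393,228), the jar at (366,174), the mug at (138,258), the tape at (136,218), and yellow decoys at (375,200), (393,200) and (423,222). In the scene view the black handle stands at (139,249) and the programmer is at (335,237).

```bash
python3 - <<'E'
from h import *
for f in('t0','s0'):
    c=L(f);P=cloud(c);x,y,z=P[...,0],P[...,1],P[...,2]
    hsv=cv2.cvtColor(c['im'],cv2.COLOR_RGB2HSV); ok=c['d']>0
    def rect(m,n):
        m=m&ok
        k,lab,s,_=cv2.connectedComponentsWithStats(m.astype(np.uint8))
        for i in range(1,k):
            if s[i,4]<25: continue
            q=P[lab==i]; r=cv2.minAreaRect(q[:,:2].astype(np.float32)); print(f,n,s[i,4],np.round(r[0],1),np.round(r[1],1),round(r[2],1),'z',np.round(np.median(q[:,2]),1),np.round(q[:,2].max()))
    w=(x>250)&(y<450)&(y>-600)&(x<1100)
    rect(w&(z>11)&(z<26),'board'); rect(w&(z>50)&(z<66),'58'); rect(w&(z>80)&(z<96)&(hsv[...,2]>0),'88'); rect(w&(z>120)&(z<190),'tall')
c=L('t0')
im=cv2.resize(c['im'][140:260,180:440],(780,360),interpolation=cv2.INTER_CUBIC);cv2.imwrite('pics/c1.png',im[:,:,::-1])
E
```

```text
t0 board 4161 [655.2  56.1] [270.9 401.9] 16.9 z 17.9 26.0
t0 board 29 [445.6 435.2] [11.3 66.8] 68.5 z 21.2 26.0
t0 58 493 [696.7 -79.7] [86.9 85.7] 16.9 z 56.4 66.0
t0 58 44 [ 680.8 -341.2] [59.  30.4] 46.7 z 56.7 65.0
t0 58 1039 [652.9  54.8] [106.8 149.7] 17.1 z 58.1 66.0
t0 58 619 [614.6 189.7] [102.7 100.2] 17.3 z 60.1 66.0
t0 88 150 [ 693.9 -354.1] [53.  55.4] 10.7 z 85.4 95.0
t0 88 446 [ 479. -411.] [121.4  62.6] 67.7 z 88.2 96.0
t0 88 40 [441.9 434.3] [28.7 61. ] 89.1 z 88.0 96.0
t0 tall 60 [ 580.  -365.9] [21.9 21.4] 39.1 z 151.1 165.0
t0 tall 60 [ 578.6 -432.1] [22.1 22.1] 31.5 z 152.8 164.0
t0 tall 53 [ 497.1 -524.6] [21.  21.3] 55.0 z 150.9 164.0
t0 tall 63 [ 477.3 -411.3] [23.9 19.9] 65.6 z 163.0 175.0
s0 board 30 [595.1 443.2] [33.7  8. ] 9.3 z 18.8 25.0
s0 board 6965 [659.8  55.6] [262.5 404.4] 16.8 z 18.8 26.0
s0 board 53 [ 520.4 -398.6] [41.9  4.5] 66.6 z 18.7 26.0
s0 board 47 [ 492.5 -465.4] [34.3  5.9] 62.2 z 18.3 26.0
s0 board 65 [ 717.6 -362.5] [61.6 23.6] 78.7 z 18.1 26.0
s0 58 30 [440.8 433.5] [ 7.5 34.7] 84.1 z 60.0 66.0
s0 58 44 [596.1 444.1] [32.3 10.1] 5.3
[... 200 characters left out ...]
] [47.9  6.4] 66.1 z 57.6 66.0
s0 58 68 [ 494.4 -458.9] [48.8  5.4] 67.1 z 58.3 66.0
s0 58 158 [ 709.8 -360.5] [61.4 38. ] 84.4 z 58.7 66.0
s0 88 79 [449.2 431.9] [60.  35.3] 0.9 z 86.9 96.0
s0 88 825 [ 481.2 -414.4] [120.5  63.3] 66.4 z 88.7 96.0
s0 88 38 [ 593.  -372.7] [26.4 12. ] 77.6 z 88.5 95.0
s0 88 46 [ 504.7 -524.9] [11.8 25.6] 11.8 z 88.1 96.0
s0 88 44 [ 592.1 -435.8] [26.1 13.7] 82.4 z 88.0 95.0
s0 88 456 [ 698.1 -358.6] [55.2 54.7] 19.0 z 85.5 91.0
s0 tall 211 [ 483.6 -413.3] [22.7 22.5] 64.7 z 153.7 173.0
s0 tall 181 [ 585.4 -371.6] [23.4 22.2] 31.8 z 149.2 161.0
s0 tall 171 [ 501.2 -526.7] [25.  20.6] 76.6 z 147.5 161.0
s0 tall 181 [ 586.3 -434.8] [21.4 21.6] 34.2 z 148.9 161.0
```

View pics/c1.png

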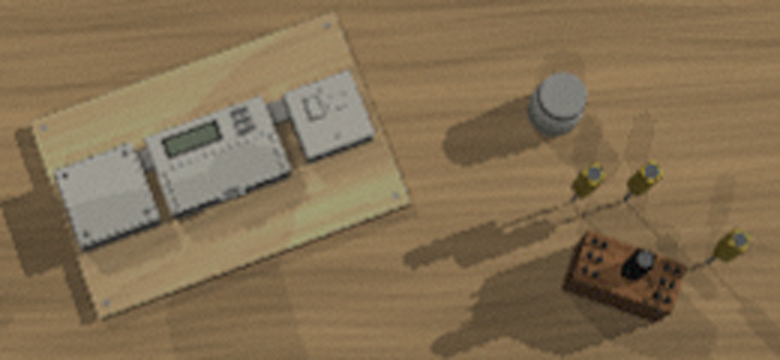

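Call:
servo_tool(
  rows=[
    [0,0,0.29,-1,-0.62,-0.3,40],
    [0,0,0.29,-1,-0.62,-0.3,40],
    [0,0,0.29,-1,-0.62,-0.3,40],
    [0,0,0.29,-1,-0.62,-0.3,40],
    [0,0,0.29,-1,-0.62,-0.3,40],
  ],
)

```text
t: 0.72
ee_pos: [363.2, 398.5, 283.6]
orientation: [1.213, 2.897, 0.002]
ft_force: [-0.2, 0.7, -0.2]
width: 42.0
grasp_force: 0.0
```

Call:
servo_tool(
  rows=[
    [0,0,0.95,-1,-0.7,0,40],
    [0,0,0.95,-1,-0.7,0,40],
    [0,0,0.95,-1,-0.7,0,40],
    [0,0,0.95,-1,-0.7,0,40],
    [0,0,0.95,-1,-0.7,0,40],
    [0,0,0.95,-1,-0.7,0,40],
    [0,0,0.95,-1,-0.7,0,40],
    [0,0,0.95,-1,-0.7,0,40],
    [0,0,0.95,-1,-0.7,0,40],
  ],
)

```text
t: 1.85
ee_pos: [402.4, 160.8, 282.2]
orientation: [-2.808, -1.408, 0.001]
ft_force: [0.2, -0.9, 0.7]
width: 40.2
grasp_force: 0.0
```

Call:
servo_tool(
  rows=[
    [0,0,0,-1,1,0,40],
    [0,0,0,-1,1,0,40],
    [0,0,0,-1,1,0,40],
    [0,0,0,-1,1,0,40],
    [0,0,0,-1,1,0,40],
    [0,0,0,-1,1,0,40],
  ],
)

```text
t: 2.6
ee_pos: [443.1, -121.2, 282.3]
orientation: [-2.81, -1.404, 0.001]
ft_force: [0.0, 0.8, -0.7]
width: 40.2
grasp_force: 0.0
```

Call:
servo_tool(
  rows=[
    [0,0,0.88,-1,1,0,40],
    [0,0,0.88,-1,1,0,40],
    [0,0,0.88,-1,1,0,40],
    [0,0,0.88,-1,1,0,40],
    [0,0,0.88,-1,1,0,40],
    [0,0,0.88,-1,1,0,40],
    [0,0,0.88,-1,1,0,40],
    [0,0,0.88,-1,1,0,40],
    [0,0,0.88,-1,1,0,40],
  ],
)

```text
t: 3.72
ee_pos: [483.6, -398.7, 282.6]
orientation: [-3.083, 0.604, 0.0]
ft_force: [0.1, 0.4, -0.0]
width: 39.9
grasp_force: 0.0
```

```bash
python3 - <<'E'
from h import *
o=st(); c=snap('wrist','w1'); print((-c['R'].T@c['t']).round(1),c['R'].round(2).tolist(),c['K'].round())
P=cloud(c)
for n,lo,hi in(('block',80,98),('top',160,176)):
    m=((P[...,2]>lo)&(P[...,2]<hi)&(c['d']>0)&(abs(P[...,0]-480)<90)&(abs(P[...,1]+412)<90)).astype(np.uint8)
    k,lab,s,_=cv2.connectedComponentsWithStats(m)
    if k>1:
        i=1+s[1:,4].argmax(); q=P[lab==i]; print(n,s[i],cv2.minAreaRect(q[:,:2].astype(np.float32)),np.median(q[:,2]))
E
```

```text
{'t': 3.725, 'qpos': [-0.709, 0.366, 1.57, 0.0, 1.205, 1.249], 'ee_pos': [483.581, -398.721, 282.599], 'orientation': [-3.083, 0.604, 0.0], 'ft_force': [0.077, 0.362, -0.02], 'width': 39.861, 'grasp_force': 0.0}
[ 556.9 -428.7  445.6] [[-0.38, -0.93, -0.0], [-0.89, 0.36, 0.28], [-0.26, 0.11, -0.96]] [[301.   0. 277.]
 [  0. 301. 208.]
 [  0.   0.   1.]]
block [ 240  157  101   53 3893] ((481.65057373046875, -412.8262939453125), (119.737548828125, 60.45991897583008), 65.95901489257812) 89.06348753835584
top [281 188  23  24 507] ((482.2874755859375, -413.0185546875), (21.520998001098633, 21.337108612060547), 67.93344116210938) 169.45647418510117
```

View pics/w1.png

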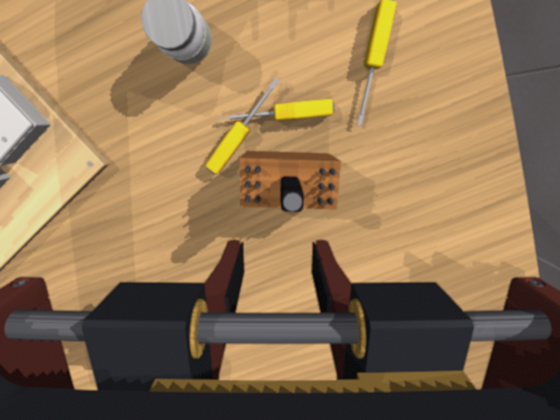

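The wrist view shows the black handle at (291,200) centred in the block, the bits either side of it and the fingers straddling along the block's length.

Call:
servo_tool(
  rows=[
    [0,0,0.01,0.02,0.07,0.2,40],
    [0,0,0.01,0.02,0.07,0.4,40],
    [0,0,0.01,0.02,0.07,0.45,40],
    [0,0,0.01,0.02,0.07,0.55,40],
    [0,0,0.01,0.02,0.07,0.65,40],
    [0,0,0.01,0.02,0.07,0.75,40],
    [0,0,0.01,0.02,0.07,0.82,40],
    [0,0,0.01,0.02,0.07,0.86,40],
    [0,0,0.01,0.02,0.07,0.86,40],
  ],
)

```text
t: 4.9
ee_pos: [481.2, -414.2, 110.1]
orientation: [-3.076, 0.635, 0.001]
ft_force: [-1.0, 0.6, -0.4]
width: 40.3
grasp_force: 0.0
```

Call:
servo_tool(
  rows=[
    [0,0,0,0,0,0,10],
    [0,0,0,0,0,0,10],
    [0,0,0,0,0,0,10],
    [0,0,0,0,0,0,10],
    [0,0,0,0,0,0,10],
    [0,0,0,0,0,0,10],
    [0,0,0,0,0,0,10],
    [0,0,0,0,0,0,10],
  ],
)

```text
t: 5.9
ee_pos: [481.7, -414.6, 111.3]
orientation: [3.076, -0.635, 0.001]
ft_force: [-0.1, -0.0, 6.0]
width: 21.7
grasp_force: 30.0
```

Call:
servo_tool(
  rows=[
    [0,0,0,0,0,-0.1,10],
    [0,0,0,0,0,-0.3,10],
    [0,0,0,0,0,-0.5,10],
    [0,0,0,0,0,-0.7,10],
    [0,0,0,0,0,-0.7,10],
    [0,0,0,0,0,-0.7,10],
  ],
)

```text
t: 6.65
ee_pos: [480.9, -413.9, 250.5]
orientation: [-3.076, 0.635, 0.001]
ft_force: [-1.4, -0.7, -0.6]
width: 22.1
grasp_force: 30.0
```

```bash
python3 - <<'E'
from h import *
o=st(); c=snap('wrist','w2')
R0=Ro.from_rotvec(o['orientation']).as_matrix()
for l in(95,96,98): print(proj(c,o['ee_pos']+R0@[0,0,l]))
u,v=proj(c,o['ee_pos']+R0@[0,0,60])[0].astype(int)
im=c['im'][max(0,v-75):v+75,max(0,u-100):u+100]; cv2.imwrite('pics/c2.png',cv2.resize(im,None,fx=4,fy=4,interpolation=cv2.INTER_CUBIC)[:,:,::-1]); print(u,v)
E
```

```text
{'t': 6.65, 'qpos': [-0.729, 0.409, 1.583, -0.0, 1.15, 1.249], 'ee_pos': [480.917, -413.927, 250.471], 'orientation': [-3.076, 0.635, 0.001], 'ft_force': [-1.368, -0.74, -0.56], 'width': 22.146, 'grasp_force': 30.0}
[[277.90997751 210.97922889]]
[[277.91014994 210.65385106]]
[[277.91049103 210.00995375]]
277 224
```

View pics/c2.png

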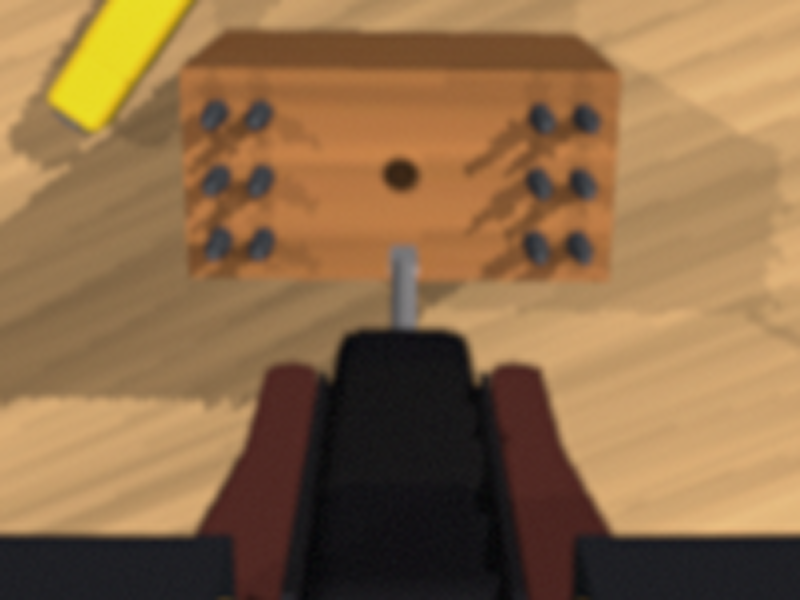

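The tip shows at crop (403,247), where the hand geometry predicts it. The flat of the blade faces the camera, so its width lies along tool y. Now going to look at the programmer.

Call:
servo_tool(
  rows=[
    [0,0,-0.46,-0.3,-1,-0.1,10],
    [0,0,-0.46,-0.3,-1,-0.1,10],
    [0,0,-0.46,-0.3,-1,-0.1,10],
    [0,0,-0.46,-0.3,-1,-0.1,10],
    [0,0,-0.46,-0.3,-1,-0.1,10],
    [0,0,-0.46,-0.3,-1,-0.1,10],
  ],
)

```text
t: 7.45
ee_pos: [505.1, -207.3, 269.8]
orientation: [-3.11, -0.439, 0.002]
ft_force: [-0.5, 0.1, -0.6]
width: 22.1
grasp_force: 30.0
```

Call:
servo_tool(
  rows=[
    [0,0,0,0.52,-1,0.1,10],
    [0,0,0,0.52,-1,0.1,10],
    [0,0,0,0.52,-1,0.1,10],
    [0,0,0,0.52,-1,0.1,10],
    [0,0,0,0.52,-1,0.1,10],
    [0,0,0,0.52,-1,0.1,10],
    [0,0,0,0.52,-1,0.1,10],
  ],
)

```text
t: 8.32
ee_pos: [549.5, 12.6, 250.6]
orientation: [3.111, 0.439, -0.0]
ft_force: [-0.7, 0.6, 0.1]
width: 21.8
grasp_force: 30.0
```

```bash
python3 - <<'E'
from h import *
o=st(); c=snap('wrist','w3'); P=cloud(c)
for n,lo,hi in(('prog',53,63),('board',12,24)):
    m=((P[...,2]>lo)&(P[...,2]<hi)&(c['d']>0)).astype(np.uint8)
    k,lab,s,_=cv2.connectedComponentsWithStats(m)
    for i in range(1,k):
      if s[i,4]>500:
        q=P[lab==i]; print(n,s[i],cv2.minAreaRect(q[:,:2].astype(np.float32)),np.median(q[:,2]))
u,v=proj(c,[640,50,58])[0].astype(int); u=max(u,133);v=max(v,100); print(u,v)
cv2.imwrite('pics/c3.png',cv2.resize(c['im'][v-100:v+100,u-133:u+133],None,fx=3,fy=3,interpolation=cv2.INTER_CUBIC)[:,:,::-1])
E
```

```text
{'t': 8.325, 'qpos': [0.001, 0.28, 1.772, -0.0, 1.089, 1.292], 'ee_pos': [549.502, 12.603, 250.583], 'orientation': [3.111, 0.439, -0.0], 'ft_force': [-0.707, 0.622, 0.12], 'width': 21.82, 'grasp_force': 30.0}
prog [  197    32   139   103 13065] ((657.8779296875, 55.461219787597656), (106.46424102783203, 150.9092559814453), 16.9520263671875) 59.52250229166077
prog [  92   35   99   98 5716] ((620.2943115234375, 189.83560180664062), (101.07121276855469, 101.01764678955078), 16.862672805786133) 62.151185995931996
prog [ 354   40   82   82 6151] ((701.499755859375, -79.24093627929688), (86.1003646850586, 86.40332794189453), 16.962745666503906) 57.09586920269936
board [   97     0   341    47 12367] ((728.6759643554688, 77.29072570800781), (52.79559326171875, 400.94073486328125), 15.913933753967285) 19.249561491574184
board [  115    69   310   123 19539] ((606.7978515625, 39.841217041015625), (148.55873107910156, 400.2882080078125), 16.839111328125) 18.996341240158813
board [482 236  59  26 543] ((548.0150756835938, -345.0964660644531), (22.06709861755371, 81.0497817993164), 29.874847412109375) 21.59945404255899
267 102
```

View pics/c3.png

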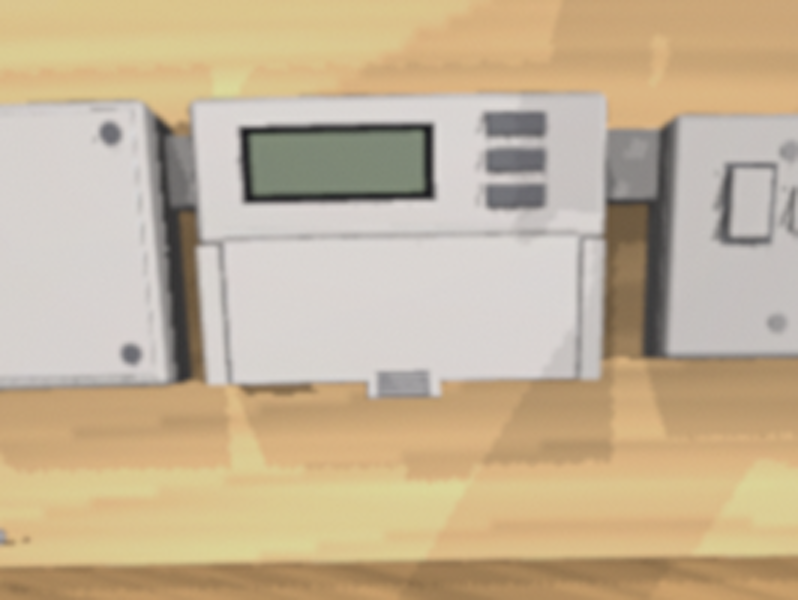

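The view shows the shut flap with its grey tab end at crop (404,397), i.e. full picture (269,134); display and keys on the far half, as expected.

```bash
cat >> h.py <<'E'
yaw=np.deg2rad(16.9); bx=np.array([np.cos(yaw),np.sin(yaw),0]); by=np.array([-bx[1],bx[0],0]); k=np.array([0,0,1.])
O=np.array([660.6,56.3,0]); LT=97.
def pose(tip,a):
    "tip (board x,y,world z), tilt a -> TCP, R"
    z=np.sin(a)*bx-np.cos(a)*k; x=np.cos(a)*bx+np.sin(a)*k
    return O+tip[0]*bx+tip[1]*by+tip[2]*k-LT*z, np.c_[x,-by,z]
def board(X): return (X-O)@np.c_[bx,by,k]
def tipnow(o): return board(o['ee_pos']+LT*Ro.from_rotvec(o['orientation']).as_matrix()[:,2])
E
python3 - <<'E'
from h import *
c=L('w3')
print(board(onz(c,[[268.7,134.3],[134+210/3,2+384/3],[134+600/3,2+378/3]],58)).round(1))
print(delta(*pose([-76.1,0,70.3],np.pi/4)))
E
```

```text
[[-56.3  -0.7  58. ]
 [-50.1  73.7  58. ]
 [-50.2 -75.8  58. ]]
[0.0039, 0.5237, -0.0092, -0.1293, -0.0453, 0.5589]
```

Call:
servo_tool(
  rows=[
    [0,0.12,0,-0.03,-0.01,0.1,10],
    [0,0.24,0,-0.06,-0.02,0.2,10],
    [0,0.36,0,-0.09,-0.03,0.34,10],
    [0,0.48,0,-0.12,-0.045,0.46,10],
    [0.004,0.524,-0.009,-0.129,-0.045,0.559,10],
    [0.004,0.524,-0.009,-0.129,-0.045,0.559,10],
    [0.004,0.524,-0.009,-0.129,-0.045,0.559,10],
    [0.004,0.524,-0.009,-0.129,-0.045,0.559,10],
  ],
)

```text
t: 9.38
ee_pos: [525.5, 49.5, 154.5]
orientation: [-2.707, -0.456, -0.986]
ft_force: [0.1, 1.3, -0.9]
width: 22.2
grasp_force: 30.0
```

```bash
python3 - <<'E'
from h import *
o=st(); print(tipnow(o).round(1)); c=snap('scene','s4'); w=snap('wrist','w4')
print(delta(*pose([-49.2,0,43.4],np.pi/4)), proj(w,o['ee_pos']+97*Ro.from_rotvec(o['orientation']).as_matrix()[:,2]))
u,v=proj(w,pose([-76,0,70],0)[0]-[0,0,97])[0].astype(int);print(u,v)
u,v=np.clip(u,100,460),np.clip(v,75,345)
cv2.imwrite('pics/c4.png',cv2.resize(w['im'][v-75:v+75,u-100:u+100],None,fx=4,fy=4,interpolation=cv2.INTER_CUBIC)[:,:,::-1])
E
```

```text
{'t': 9.375, 'qpos': [-0.169, 0.32, 2.309, 1.787, 0.428, -0.607], 'ee_pos': [525.542, 49.476, 154.535], 'orientation': [-2.707, -0.456, -0.986], 'ft_force': [0.078, 1.297, -0.949], 'width': 22.218, 'grasp_force': 30.0}
[-68.2  45.1  81.9]
[-0.086, 0.0503, -0.0105, -0.0757, 0.1934, 0.1816] [[276.7652551  209.03365764]]
326 223
```

View pics/c4.png

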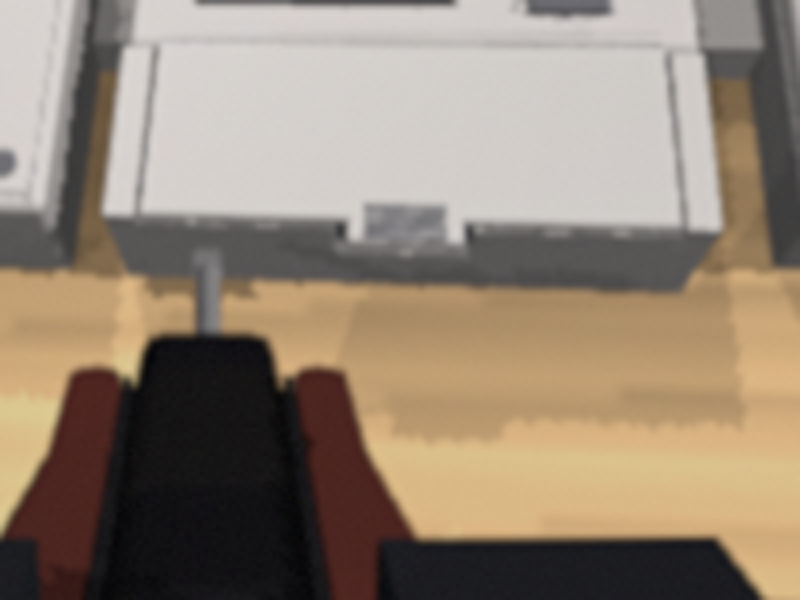

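The wrist view shows the tip at crop (207,255), well left of the tab at (405,230): the arm passed near a wrist singularity (q4 swung). I'll fit the arm's kinematics and choose a lean that avoids it.

```bash
cat > fk.py <<'E'
from h import *
from scipy.optimize import least_squares
def Ry(a): return Ro.from_rotvec([0,a,0]).as_matrix()
def Rz(a): return Ro.from_rotvec([0,0,a]).as_matrix()
def fk(q,p):
    h,A,B,C,r0,Lt=p[:6]
    R1=Rz(q[0]); R2=R1@Ry(q[1]); R3=R2@Ry(q[2]); R4=R3@Rz(q[3]); R5=R4@Ry(q[4]); R6=R5@Rz(q[5]+p[6])
    return R1@[r0,0,h]+R2@[0,0,A]+R3@[C,0,B]+R6@[0,0,Lt],R6
D=[([1.198,.424,1.631,0,1.089,-.019],[216.314,585.789,221.934],[-.553,-3.092,.002]),
([-.709,.366,1.57,0,1.205,1.249],[483.581,-398.721,282.599],[-3.083,.604,0]),
([-.729,.409,1.583,0,1.15,1.249],[480.917,-413.927,250.471],[-3.076,.635,.001]),
([.001,.28,1.772,0,1.089,1.292],[549.502,12.603,250.583],[3.111,.439,0]),
([-.169,.32,2.309,1.787,.428,-.607],[525.542,49.476,154.535],[-2.707,-.456,-.986])]
def res(p):
    r=[]
    for q,x,o in D:
        X,R=fk(q,p); r+=list(X-x)+list(300*(Ro.from_matrix(R).inv()*Ro.from_rotvec(o)).as_rotvec())
    return r
P0=least_squares(res,[180,500,450,0,0,250,0]).x
LO=np.array([-3,-.9,.09,-1.31,.11,-2.54]);HI=np.array([3,2.11,2.58,4.45,2.69,2.54])
def ik(x,R,q0):
    f=lambda q:np.r_[fk(q,P0)[0]-x,300*(Ro.from_matrix(fk(q,P0)[1]).inv()*Ro.from_matrix(R)).as_rotvec()]
    s=least_squares(f,np.clip(q0,LO+.001,HI-.001),bounds=(LO,HI)); return s.x,np.abs(s.fun).max()
def lean(tip,a,psi):
    "tip board frame; tool z horizontal part turned psi from bx"
    b=np.cos(psi)*bx+np.sin(psi)*by; y=np.cos(psi)*by-np.sin(psi)*bx
    z=np.sin(a)*b-np.cos(a)*k; x=np.cos(a)*b+np.sin(a)*k
    return O+tip[0]*bx+tip[1]*by+tip[2]*k-LT*z,np.c_[x,-y,z]
def Rot(th,v): return np.array([v[0]*np.cos(th)+v[1]*np.sin(th),-v[0]*np.sin(th)+v[1]*np.cos(th)])
def tip(th,a,s=13,g=.9):
    "board tip for flap angle th"
    d=np.array([np.sin(a),-np.cos(a)]);n=np.array([np.cos(a),np.sin(a)])
    t=np.array([4,56.5])+Rot(th,(-60,-1.5))+s*d-g*n
    f=Rot(-th,t-[4,56.5])           # flap frame: keep below underside by g
    if f[1]>-1.5-g and th>.3: f[1]=-1.5-g
    t=np.array([4,56.5])+Rot(th,f); return [t[0],0,t[1]]
E
python3 - <<'E'
from fk import *
print(P0.round(3),np.abs(res(P0)).max().round(2))
q4=D[4][0]
for a in(30,45,60):
  for psi in(-45,-30,30,45):
    for s0 in ([0,.3,2,-.8,.7,1],[0,.3,2,1.5,.7,-.5],[0,.3,2.2,3,.5,-2],[0,.3,2,.3,.6,1]):
      q=s0;out=[];e=0
      for th in(0,.5,1,1.5,1.87):
        ar=np.deg2rad(a); q,er=ik(*lean(tip(th,ar),ar,np.deg2rad(psi)),q); out.append(q); e=max(e,er)
      if e<1: out=np.array(out); print(a,psi,'q5min',out[:,4].min().round(2),'q3max',out[:,2].max().round(2),'span',np.abs(np.diff(out,axis=0)).max(0).round(2),'q0',out[0].round(2))
E
```

```text
[356.022 564.229 507.363  86.579 -17.086 336.715   1.571] 12.05
30 30 q5min 0.6 q3max 2.01 span [0.02 0.05 0.05 0.07 0.04 0.09] q0 [-0.25  0.44  2.01  0.88  0.6  -0.21]
30 30 q5min 0.6 q3max 2.01 span [0.02 0.05 0.05 0.07 0.04 0.09] q0 [-0.25  0.44  2.01  0.88  0.6  -0.21]
30 30 q5min 0.6 q3max 2.01 span [0.02 0.05 0.05 0.07 0.04 0.09] q0 [-0.25  0.44  2.01  0.88  0.6  -0.21]
30 30 q5min 0.6 q3max 2.01 span [0.02 0.05 0.05 0.07 0.04 0.09] q0 [-0.25  0.44  2.01  0.88  0.6  -0.21]
30 45 q5min 0.79 q3max 1.9 span [0.02 0.04 0.05 0.04 0.04 0.07] q0 [-0.29  0.5   1.9   0.76  0.79 -0.36]
30 45 q5min 0.79 q3max 1.9 span [0.02 0.04 0.05 0.04 0.04 0.07] q0 [-0.29  0.5   1.9   0.76  0.79 -0.36]
30 45 q5min 0.79 q3max 1.9 span [0.02 0.04 0.05 0.04 0.04 0.07] q0 [-0.29  0.5   1.9   0.76  0.79 -0.36]
30 45 q5min 0.79 q3max 1.9 span [0.02 0.04 0.05 0.04 0.04 0.07] q0 [-0.29  0.5   1.9   0.76  0.79 -0.36]
45 -30 q5min 0.4 q3max 2.31 span [0.   0.08 0.05 0.14 0.05 0.16] q0 [ 0.34  0.48  2.31  4.02  0.52 -1.96]
45 -30 q5min 0.4 q3max 2.31 span [0.   0.08 0.05 0.14 0.05 0.16] q0 [ 0.34  0.48  2.31  4.
[... 1221 characters left out ...]
4 0.06 0.03 0.03 0.01 0.07] q0 [-0.57  0.73  2.11  1.57  1.02 -1.22]
60 30 q5min 0.98 q3max 2.11 span [0.04 0.06 0.03 0.03 0.01 0.07] q0 [-0.57  0.73  2.11  1.57  1.02 -1.22]
60 30 q5min 0.98 q3max 2.11 span [0.04 0.06 0.03 0.03 0.01 0.07] q0 [-0.57  0.73  2.11  1.57  1.02 -1.22]
60 45 q5min 1.14 q3max 1.9 span [0.03 0.05 0.03 0.01 0.01 0.06] q0 [-0.58  0.78  1.9   1.25  1.14 -1.06]
60 45 q5min 1.14 q3max 1.9 span [0.03 0.05 0.03 0.01 0.01 0.06] q0 [-0.58  0.78  1.9   1.25  1.14 -1.06]
60 45 q5min 1.14 q3max 1.9 span [0.03 0.05 0.03 0.01 0.01 0.06] q0 [-0.58  0.78  1.9   1.25  1.14 -1.06]
60 45 q5min 1.14 q3max 1.9 span [0.03 0.05 0.03 0.01 0.01 0.06] q0 [-0.58  0.78  1.9   1.25  1.14 -1.06]
```

```bash
python3 - <<'E'
from fk import *
o=ctrl.get_obs(); a=np.pi/4; psi=np.pi/6; t=np.array(tip(0,.714,13,3.4)); t[1]=2
x,R=lean(t,a,psi); xs=x-38*R[:,2]
print('ins',t.round(1),'standoff tip',board(xs+LT*R[:,2]).round(1)); print(delta(xs,R,o)); print(ik(xs,R,o['qpos']))
E
```

```text
ins [-50.1   2.   42.9] standoff tip [-73.3 -11.4  69.8]
[0.1525, 0.0312, -0.265, -0.0438, 0.4006, 0.0045]
(array([-0.47971044,  0.48327304,  2.11538503,  1.28194774,  0.79012621,
       -0.79478903]), np.float64(2.2737367544323206e-13))
```

Call:
servo_tool(
  rows=[
    [0.15,0.03,-0.265,-0.04,0.4,0,10],
    [0.15,0.03,-0.265,-0.04,0.4,0,10],
    [0.15,0.03,-0.265,-0.04,0.4,0,10],
    [0.15,0.03,-0.265,-0.04,0.4,0,10],
    [0.15,0.03,-0.265,-0.04,0.4,0,10],
    [0.15,0.03,-0.265,-0.04,0.4,0,10],
    [0.15,0.03,-0.265,-0.04,0.4,0,10],
    [0.15,0.03,-0.265,-0.04,0.4,0,10],
  ],
)

```text
t: 10.48
ee_pos: [548.3, -24.4, 141.0]
orientation: [-2.433, -1.059, -1.009]
ft_force: [-0.0, 0.5, 0.4]
width: 21.6
grasp_force: 30.0
```

```bash
python3 - <<'E'
from fk import *
o=st(); a=np.pi/4; psi=np.pi/6; t=np.array(tip(0,.714,13,3.4)); t[1]=2
x,R=lean(t,a,psi); print(tipnow(o).round(1)); print(delta(x-38*R[:,2],R,o),delta(x,R,o))
E
```

```text
{'t': 10.475, 'qpos': [-0.459, 0.467, 2.13, 1.296, 0.778, -0.793], 'ee_pos': [548.32, -24.426, 140.994], 'orientation': [-2.433, -1.059, -1.009], 'ft_force': [-0.048, 0.492, 0.421], 'width': 21.555, 'grasp_force': 30.0}
[-71.5 -10.5  72.3]
[0.0015, 0.0007, 0.0024, -0.0167, 0.0003, 0.0016] [0.0015, 0.0007, 0.0024, -0.0165, -0.0002, 0.1916]
```

Call:
servo_tool(
  rows=[
    [0,0,0,-0.0165,0,0,10],
    [0,0,0,-0.0165,0,0.03,10],
    [0,0,0,-0.0165,0,0.06,10],
    [0,0,0,-0.0165,0,0.1,10],
    [0,0,0,-0.0165,0,0.14,10],
    [0,0,0,-0.0165,0,0.17,10],
    [0,0,0,-0.0165,0,0.19,10],
    [0,0,0,-0.0165,0,0.19,10],
  ],
)

```text
t: 11.48
ee_pos: [565.3, -6.7, 111.4]
orientation: [-2.433, -1.059, -1.009]
ft_force: [-0.3, 0.5, -0.5]
width: 22.0
grasp_force: 30.0
```

```bash
python3 - <<'E'
from fk import *
o=st(); a=np.pi/4; psi=np.pi/6; print(tipnow(o).round(1))
w=snap('wrist','w5'); u,v=proj(w,O-50*bx+50*k)[0].astype(int); u,v=np.clip(u,100,460),np.clip(v,75,345)
cv2.imwrite('pics/c5.png',cv2.resize(w['im'][v-75:v+75,u-100:u+100],None,fx=4,fy=4,interpolation=cv2.INTER_CUBIC)[:,:,::-1])
for th in(0,.1,.2,.3,.4,.5,.6,.7,.8,.9,1.,1.1,1.2,1.3,1.4,1.5,1.6,1.7,1.8,1.87):
    t=np.array(tip(th,.714,13,1.2)); t[1]=2; print(th,t.round(1),delta(*lean(t,a,psi),o)[3:])
E
```

```text
{'t': 11.475, 'qpos': [-0.407, 0.539, 2.116, 1.396, 0.74, -0.867], 'ee_pos': [565.273, -6.723, 111.436], 'orientation': [-2.433, -1.059, -1.009], 'ft_force': [-0.286, 0.525, -0.52], 'width': 22.039, 'grasp_force': 30.0}
[-50.1   1.5  42.8]
0 [-48.4   2.   44.4] [0.0113, 0.0031, 0.0004]
0.1 [-48.2   2.   50.4] [0.0329, 0.0036, -0.0204]
0.2 [-47.5   2.   56.3] [0.0562, 0.0056, -0.0392]
0.3 [-46.2   2.   62.2] [0.081, 0.009, -0.0558]
0.4 [-44.2   2.   67.9] [0.1069, 0.014, -0.07]
0.5 [-41.8   2.   73.3] [0.1338, 0.0203, -0.0818]
0.6 [-38.8   2.   78.5] [0.1613, 0.0279, -0.0909]
0.7 [-35.3   2.   83.4] [0.1892, 0.0368, -0.0974]
0.8 [-31.3   2.   87.9] [0.2172, 0.0468, -0.1011]
0.9 [-27.3   2.   91.6] [0.2425, 0.0568, -0.1021]
1.0 [-23.6   2.   94.6] [0.2641, 0.066, -0.1014]
1.1 [-19.8   2.   97.2] [0.2855, 0.0758, -0.099]
1.2 [-15.7   2.   99.7] [0.3065, 0.0861, -0.095]
1.3 [-11.4   2.  101.8] [0.3271, 0.0969, -0.0893]
1.4 [ -6.9   2.  103.6] [0.3473, 0.1082, -0.0819]
1.5 [ -2.2   2.  105.1] [0.3669, 0.1201, -0.0727]
1.6 [  2.7   2.  106.2] [0.3858, 0.1324, -0.0616]
1.7 [  7.8   2.  106.9] [0.4038, 0.1451, -0.0486]
1.8 [ 13.    2.  107.2] [0.4208, 0.1582, -0.0336]
1.87 [ 16.8   2.  107.1] [0.4319, 0.1675, -0.0218]
```

View pics/c5.png

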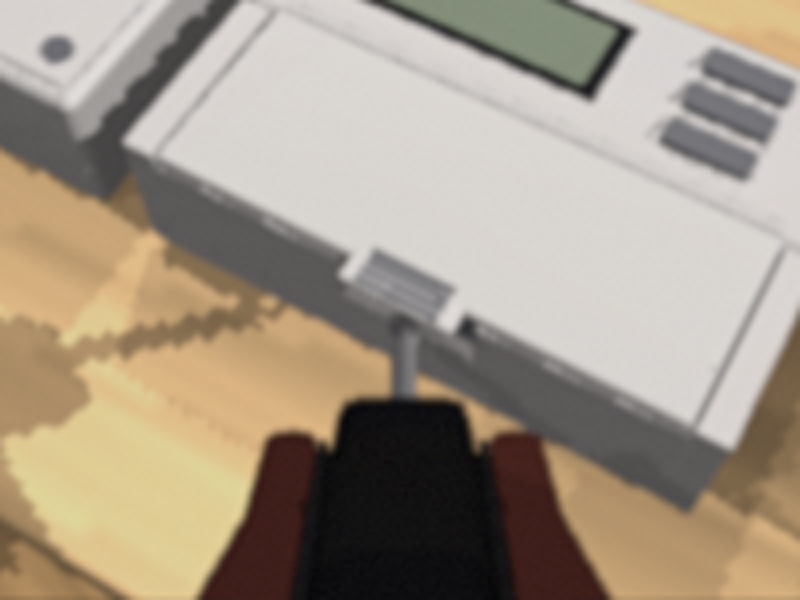

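The wrist view shows the blade hidden beneath the tab at crop (400,320), inside the notch. Now levering the flap.

Call:
servo_tool(
  rows=[
    [0,0,0,0.033,0.004,-0.02,10],
    [0,0,0,0.056,0.006,-0.039,10],
    [0,0,0,0.081,0.009,-0.056,10],
    [0,0,0,0.107,0.014,-0.07,10],
    [0,0,0,0.134,0.02,-0.082,10],
    [0,0,0,0.161,0.028,-0.091,10],
    [0,0,0,0.189,0.037,-0.097,10],
    [0,0,0,0.217,0.047,-0.101,10],
    [0,0,0,0.24,0.057,-0.1,10],
    [0,0,0,0.26,0.066,-0.097,10],
  ],
)

```text
t: 12.78
ee_pos: [590.8, 1.1, 162.4]
orientation: [-2.434, -1.059, -1.009]
ft_force: [-2.1, -0.7, -0.7]
width: 21.9
grasp_force: 30.0
```

```bash
python3 - <<'E'
from fk import *
o=st(); a=np.pi/4; psi=np.pi/6; print(tipnow(o).round(1))
w=snap('wrist','w6');  cv2.imwrite('pics/c6.png',cv2.resize(w['im'][60:260,140:420],None,fx=2.8,fy=2.8,interpolation=cv2.INTER_CUBIC)[:,:,::-1])
for th in(1.1,1.2,1.3,1.4,1.5,1.6,1.7,1.8,1.88):
    t=np.array(tip(th,.714,13,1.2)); t[1]=2; t[2]-=min(5,(th-1)*8); print(th,t.round(1),delta(*lean(t,a,psi),o)[3:])
E
```

```text
{'t': 12.775, 'qpos': [-0.37, 0.451, 2.061, 1.272, 0.754, -0.656], 'ee_pos': [590.776, 1.132, 162.356], 'orientation': [-2.434, -1.059, -1.009], 'ft_force': [-2.104, -0.715, -0.653], 'width': 21.944, 'grasp_force': 30.0}
[-23.4   1.6  93.7]
1.1 [-19.8   2.   96.4] [0.021, 0.0084, 0.0021]
1.2 [-15.7   2.   98.1] [0.0392, 0.0187, 0.009]
1.3 [-11.4   2.   99.4] [0.0571, 0.0295, 0.0175]
1.4 [ -6.9   2.  100.4] [0.0744, 0.0408, 0.0277]
1.5 [ -2.2   2.  101.1] [0.0912, 0.0526, 0.0398]
1.6 [  2.7   2.  101.4] [0.1073, 0.0649, 0.0537]
1.7 [  7.8   2.  101.9] [0.1246, 0.0776, 0.0674]
1.8 [ 13.    2.  102.2] [0.1415, 0.0907, 0.0825]
1.88 [ 17.3   2.  102.1] [0.1542, 0.1014, 0.0959]
```

View pics/c6.png

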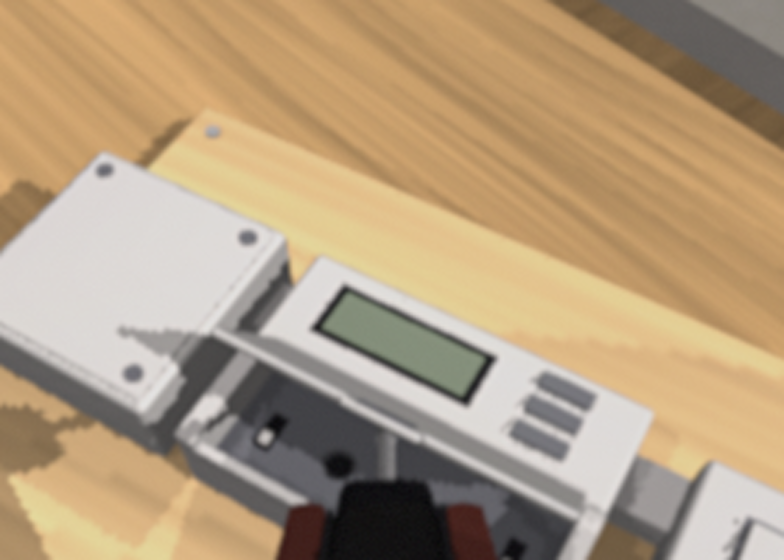

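The flap is up at about 1 rad, with the bay and left button visible beneath; carry on over.

Call:
servo_tool(
  rows=[
    [0,0,0,0.021,0.008,0.002,10],
    [0,0,0,0.039,0.019,0.009,10],
    [0,0,0,0.057,0.03,0.018,10],
    [0,0,0,0.074,0.041,0.028,10],
    [0,0,0,0.091,0.053,0.04,10],
    [0,0,0,0.107,0.065,0.054,10],
    [0,0,0,0.125,0.078,0.067,10],
    [0,0,0,0.142,0.091,0.083,10],
    [0,0,0,0.156,0.102,0.097,10],
    [0,0,0,0.159,0.105,0.101,10],
  ],
)

```text
t: 14.08
ee_pos: [630.9, 13.8, 170.4]
orientation: [-2.433, -1.06, -1.009]
ft_force: [-6.6, -2.2, 3.3]
width: 21.5
grasp_force: 30.0
```

```bash
python3 - <<'E'
from fk import *
o=st(); print(tipnow(o).round(1))
c=snap('scene','s7'); P=cloud(c); b=board(P.reshape(-1,3)).reshape(P.shape)
m=(b[...,2]>72)&(b[...,2]<125)&(abs(b[...,1])<62)&(b[...,0]>0)&(b[...,0]<70)&(c['d']>0)
q=b[m]; q=q[abs(q[:,1])>25]; 
for lo in range(70,120,8):
    s=q[(q[:,2]>=lo)&(q[:,2]<lo+8)]; 
    if len(s): print(lo,len(s),np.median(s,0).round(1))
E
```

```text
{'t': 14.075, 'qpos': [-0.317, 0.471, 1.985, 1.245, 0.741, -0.563], 'ee_pos': [630.935, 13.798, 170.447], 'orientation': [-2.433, -1.06, -1.009], 'ft_force': [-6.579, -2.245, 3.346], 'width': 21.53, 'grasp_force': 30.001}
[ 18.7   2.1 101.8]
70 1 [  7.4 -25.2  73.7]
78 2 [10.4 56.4 80.8]
86 2 [14.3 58.3 90.5]
94 1 [17.3 59.5 97.9]
102 23 [ 22.7 -33.2 107. ]
110 1 [ 23.5  33.5 110. ]
```

```bash
python3 - <<'E'
from fk import *
o=ctrl.get_obs(); x,R=lean([-45,-22,140],0,np.pi/6); print(delta(x,R,o), ik(x,R,o['qpos']), ik(*lean([-22,-22,32],0,np.pi/6),o['qpos']))
E
```

```text
[0.0022, -0.523, 0.0018, 0.2402, -0.0527, -0.2308] (array([3.55149894e-02, 4.07234566e-01, 1.61773808e+00, 2.90982864e-19,
       1.11662001e+00, 7.87821946e-01]), np.float64(1.7053025658242404e-13)) (array([ 4.46407336e-02,  5.65713706e-01,  1.62887431e+00, -2.19869301e-18,
        9.47004637e-01,  7.96947690e-01]), np.float64(1.7053025658242404e-13))
```

Call:
servo_tool(
  rows=[
    [0,0,0,0,0,-0.15,10],
    [0,0,0,0,0,-0.35,10],
    [0,-0.1,0,0.05,-0.01,-0.35,10],
    [0,-0.2,0,0.1,-0.02,-0.33,10],
    [0,-0.3,0,0.15,-0.03,-0.3,10],
    [0,-0.4,0,0.2,-0.04,-0.26,10],
    [0.002,-0.523,0.002,0.24,-0.053,-0.23,10],
    [0.002,-0.523,0.002,0.24,-0.053,-0.23,10],
    [0.002,-0.523,0.002,0.24,-0.053,-0.23,10],
    [0.002,-0.523,0.002,0.24,-0.053,-0.23,10],
  ],
)

```text
t: 15.38
ee_pos: [623.1, 21.2, 236.6]
orientation: [-2.883, -1.246, -0.0]
ft_force: [-0.2, 0.6, -1.6]
width: 21.8
grasp_force: 30.0
```

```bash
python3 - <<'E'
from fk import *
o=st(); print(tipnow(o).round(1))
c=snap('wrist','w8'); R=Ro.from_rotvec(o['orientation']).as_matrix()
e=o['ee_pos']; print('tip px',proj(c,e+97*R[:,2]), 'button px',proj(c,O+np.outer([-22,-22],bx)+np.outer([-22,22],by)+36*k), 'ang up',np.degrees(np.arccos(-R[2,2])))
x=proj(c,O-22*bx+60*k)[0].astype(int); print(x); u=np.clip(x[0],100,460);v=np.clip(x[1],75,345); print(u,v)
cv2.imwrite('pics/c8.png',cv2.resize(c['im'][v-75:v+75,u-100:u+100],None,fx=4,fy=4,interpolation=cv2.INTER_CUBIC)[:,:,::-1])
E
```

```text
{'t': 15.375, 'qpos': [0.015, 0.406, 1.622, 0.001, 1.114, 0.769], 'ee_pos': [623.121, 21.204, 236.572], 'orientation': [-2.883, -1.246, -0.0], 'ft_force': [-0.169, 0.595, -1.648], 'width': 21.824, 'grasp_force': 30.0}
[-46.1 -22.6 139.6]
tip px [[276.51725412 209.99195991]] button px [[286.21392666 168.70953646]
 [254.44072142 150.5145829 ]] ang up 0.050920822608405386
[269 162]
269 162
```

View pics/c8.png

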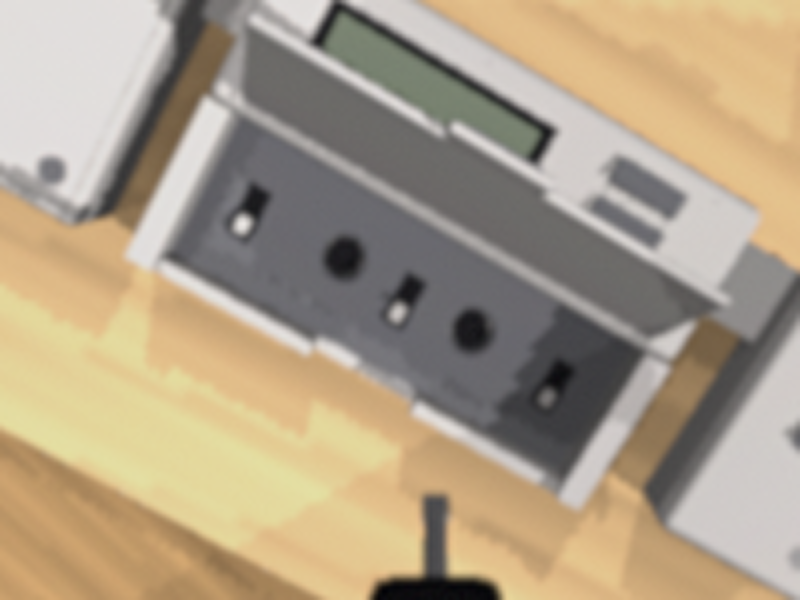

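The flap stands right open. The tip is at crop (434,494) and the right-hand (reset) button at (472,330), both within 1 px of prediction. Moving above the button.

```bash
python3 - <<'E'
from fk import *
o=ctrl.get_obs()
for z in(140,60,42): print(delta(*lean([-22,-22,z],0,np.pi/6),o))
E
```

```text
[-0.0003, -0.0003, -0.0018, 0.1063, 0.056, -0.0014]
[-0.0003, -0.0003, -0.0018, 0.1061, 0.0562, 0.3986]
[-0.0003, -0.0003, -0.0018, 0.1061, 0.0562, 0.4886]
```

Call:
servo_tool(
  rows=[
    [0,0,0,0.106,0.056,0,10],
    [0,0,0,0.106,0.056,0.1,10],
    [0,0,0,0.106,0.056,0.2,10],
    [0,0,0,0.106,0.056,0.3,10],
    [0,0,0,0.106,0.056,0.38,10],
    [0,0,0,0.106,0.056,0.44,10],
    [0,0,0,0.106,0.056,0.49,10],
    [0,0,0,0.106,0.056,0.49,10],
    [0,0,0,0.106,0.056,0.49,10],
  ],
)

```text
t: 16.55
ee_pos: [647.2, 29.9, 139.4]
orientation: [2.882, 1.249, 0.001]
ft_force: [0.4, -0.3, -0.9]
width: 21.9
grasp_force: 30.0
```

```bash
cat > f.py <<'E'
from fk import *
F=[];Z=[]
for i in range(8):
    o=ctrl.get_obs(); F.append(o['ft_force']); Z.append(tipnow(o)); ctrl.get_image('wrist')
o=ctrl.get_obs()
print(o['t'],np.mean(F,0).round(2),np.std(F,0).round(2),np.mean(Z,0).round(2),o['grasp_force'],delta(*lean([-22,-22,32.5],0,np.pi/6),o))
E
python3 f.py; python3 - <<'E'
from fk import *
c=snap('wrist','w9'); o=ctrl.get_obs(); print(proj(c,o['ee_pos']-[0,0,97]))
cv2.imwrite('pics/c9.png',cv2.resize(c['im'][135:285,177:377],None,fx=4,fy=4,interpolation=cv2.INTER_CUBIC)[:,:,::-1])
E
```

```text
16.95 [ 0.05  0.02 -0.69] [0.52 0.29 0.44] [-20.51 -21.39  42.42] 29.999905228614807 [0.0004, -0.0001, -0.0007, -0.0067, 0.0003, 0.048]
[[276.41809632 210.01183447]]
```

View pics/c9.png

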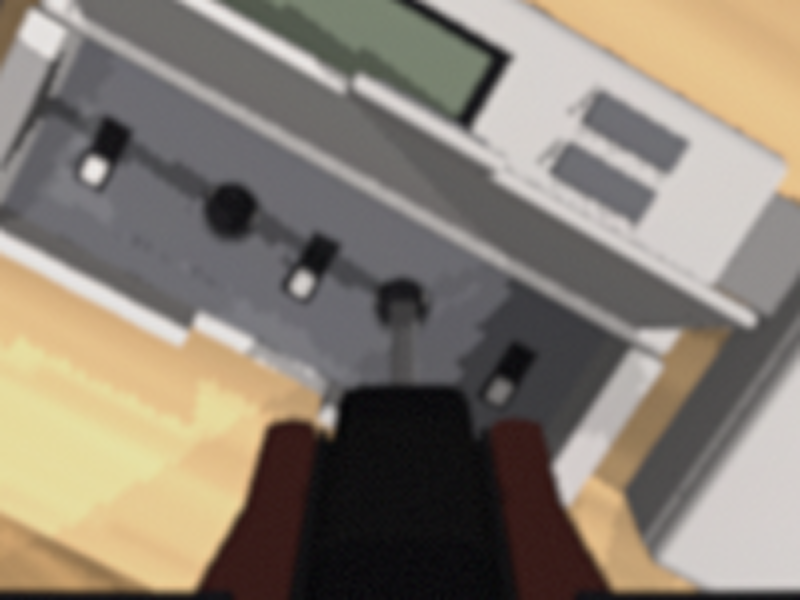

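The tip is centred over the right-hand button at crop (400,302). Now pressing down stepwise.

Call:
servo_tool(
  rows=[
    [0,0,0,-0.0067,0,0,10],
    [0,0,0,-0.0067,0,0.01,10],
    [0,0,0,-0.0067,0,0.02,10],
    [0,0,0,-0.0067,0,0.03,10],
    [0,0,0,-0.0067,0,0.038,10],
    [0,0,0,-0.0067,0,0.042,10],
    [0,0,0,-0.0067,0,0.042,10],
    [0,0,0,-0.0067,0,0.042,10],
  ],
)

```text
t: 18.0
ee_pos: [645.8, 28.9, 130.6]
orientation: [2.882, 1.249, 0.0]
ft_force: [-0.8, 0.4, 2.0]
width: 21.8
grasp_force: 30.0
```

```bash
python3 f.py
```

```text
18.4 [-0.74  0.07  2.46] [0.31 0.62 0.65] [-22.07 -21.96  33.55] 30.00020742416382 [0.0002, 0.0, -0.0006, 0.0002, 0.0006, 0.005]
```

```bash
sed -i 's/range(8)/range(24)/' f.py; python3 f.py
```

```text
19.6 [-0.67 -0.23  2.41] [0.42 0.4  0.42] [-22.09 -21.96  33.47] 30.000260174274445 [0.0002, 0.0, -0.0007, 0.0002, 0.0006, 0.005]
```

```bash
python3 -c "
from workcell import ctrl
print(ctrl.close_job())"
```

```text
the job is handed in; nothing more can be done
None
```

The job is handed in: the flap was levered open to its stop with the blade, and the arm is holding the screwdriver upright on the right-hand (reset) button at about 3.1 N. I put the button about 3.9 mm down, worked out from that force rather than read directly, against the 3 mm needed.

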